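# Set the articulator pin with the gauge blade

### The arm

A 7-joint arm with a two-finger parallel gripper is mounted at the origin on the work surface. World frame = base frame: x ahead of the robot, y to its left, z up, the work surface at z = 0. Lengths are in m, angles in rad, forces in N, time in s.
With the tool pointing down it reaches from about 0.35 to 0.9 m from the base axis. Payload 8.1 kg.
Tool frame: the origin (TCP) lies midway between the tips of the shut fingers; the grasp point (between the pads) lies arm.tcp_to_grasp behind it (arm.tcp_to_grasp is the distance from the TCP to the grasp point, in m); z points along the fingers, y is the line along which they close (so a half turn about z gives the same grasp; the last joint's range is limited). The gripper opens to 92 mm and grips with 3 to 60 N. Pads are 19 mm wide; open, the fingers measure 130 mm over their backs; the gripper's body (75 mm by 190 mm) begins 47 mm behind the grasp point.
Start: joints at [1.193, 0.434, 0.025, 1.573, -0.012, 1.134, -0.075], TCP at [0.17, -0.602, 0.227] pointing down, gripper open.
Joint ranges: [-2.62, 2.62], [-0.44, 2.09], [-1.27, 1.32], [0.08, 2.57], [-1.32, 4.46], [0.12, 2], [-2.74, 2.74]. Speed limits (rad/s): [2.22, 2.22, 3.01, 3.01, 3.14, 3.14, 3.14].

### API

Orientations are given as a rotation vector (axis times angle).
In Python, from cell import observe, get_image, arm gives the robot as it stands. The module is installed in compiled form; this text tells all that it offers.
- The arm moves only by the tool drive_tool, never from a script. Its argument "steps" is a list of rows, each a list of 5 numbers: the closure, from 0 (fully open) to 1 (shut), then the shift along the world's x, y, z in mm, then the turn about the world's z in rad. In form: [[hand, x, y, z, roll], ...]. A call has 1 to 20 rows; each row shifts and turns the commanded pose from where the row before left it; what a row does not reach is not made up. A row lasts 1/12 s, in which the tool goes at most 41.7 mm and 7.16 degrees, less where a joint would pass 70% of its speed; a pose out of reach is approached as far as the arm can. A call with a gripper value outside its range is refused whole. The fingers move at their own pace and stop on an object; "grip_force" is the grip in N (left out, the last holds). Time passes only in rows, so rows that do not move let the fingers close. It gives the time, the measured TCP pose, the force, the opening and the grip force at its end, in the units of the state.
- observe(): the state, without advancing time (a new reading comes with each control period).
- get_image(name): name is "side" or "top" or "wrist"; returns a dict with "image" (384x512x3 uint8, red, green, blue), "vfov" (degrees; the focal length in pixels is half the picture's height over the tangent of half this angle, whatever the lens; pixels are square), "cx", "cy" (the principal point, pixels), "xyz" and "attitude" of the camera in the world. Camera axes: x right, y down, z forward; pixel columns grow to the right and rows downward; lengths in m; the calibration is good to about 2 mm. A picture is of the moment at which its call begins. There is no depth.
- arm.sign_off(): hands the job in; it is judged then, once.
The state is a dict: "clock": time; "joints": joint angles; "dq": joint speeds; "joint_efforts": joint torques, N m; "position": TCP position; "ee_rot": TCP orientation; "force": force on the tool from outside, world axes, zero at the start; "ft_torque": the same for the moment, N m; "width": opening from 0.0 (shut) to 1.0 (fully open); "gripper_force": force on a finger pad.
Only numpy, scipy, OpenCV 4.12 (cv2) and the standard library are available. Lean on these libraries where they do the work, as an engineer would, in place of code of your own. Each camera call takes 0.05 s, during which the arm holds its last target. There are 200 camera calls.

### The job

Set the height of the articulator's incisal pin with the blue-handled gauge: while the pin is still raised, slide the gauge's blade flat and straight along the rest, between the two brass cheeks and under the pin's foot, until the black line across the blade is level with the front ends of the cheeks. Then let go of the gauge and press the pin down by its black knob until its foot rests on the blade, and leave the gauge in place there. Leave the red-handled gauge and the other loose things where they are.

Things in the scene. Friction and masses are not known exactly. Their poses are not given: they have to be found in the camera images.
- blue: the blue-handled gauge, rigid, about 90 g: flat steel blade 140 long, 20 wide, 4 thick, with an upright blue fin as handle; starts flat on the bench, left or right of the red one. Origin on its underside below the fin's centre; x points to the blade's tip, z up. The tip is 110 ahead of the origin, the rear end 30 behind it.
- blue_grip (a point): centre of the blue gauge's upright fin (the handle to grasp): 44 long (gauge x), 12 thick (gauge y), its top 38 above the gauge's underside and this point 19 above it; same axes as the gauge
- blue_line (a point): middle of the black line across the top of the blue gauge's blade, 80 ahead of the fin's centre and 30 behind the blade's tip, 4 above the gauge's underside; same axes as blue_grip
- red_grip (a point): centre of the upright red fin of the other gauge, same shape but with a 6 thick blade: not to be used or moved
- articulator: aluminium dental articulator with plaster models, fixed to the bench, turned up to 0.32 rad. Origin on the bench under the slot's mouth; x points into the slot, to the models. In front of the slot a dark flat rest, 40 wide, top 20 above the bench, runs out to x = -115: the whole gauge can lie on it. The pin's sleeve and the upper arm are over x = 3 to 158, 92 to 112 above the bench.
- mouth (a point): mouth of the slot: on the rest's top face (also the slot's floor), midway between the front ends of the two brass cheeks, 20 above the bench; x points into the slot, z up. The slot is 26 wide between the cheeks, which are 35 long (x 0 to 35), 7 thick and 12 high. The pin's foot (16 long, 22 wide) hangs over x = 6 to 22.
- pin_top (a point): centre of the top face of the pin's round black knob (28 across, 12 high); it stands 125 above the rest when the pin is fully raised, 14 behind the mouth, and goes down with the pin
- pin (a joint): how far the upright pin has been pushed down, in m: 0 fully raised (foot 10 mm above the rest), 0.006 foot resting on the 4 mm blade, 0.010 foot on the bare rest. Starts between 0 and 0.003. It slides with about 2 N of friction and stays where it is left.
- cup: clear plastic cup, 60 across, 65 high, loose; origin under its centre
- bowl: green mixing bowl, 110 across, 60 high, loose; origin under its centre
- jar: amber jar, 52 across, 75 high, loose; origin under its centre
- crown_a: small tooth crown on a steel post, about 35 long and 14 high, loose; origin under the crown
- crown_b: another such crown, loose
There are look-alikes about, which are no part of the job. Leave any brown, green or turquoise look-alike of the blue alone.

How it is judged:
On the way, in this order (a step that is already met when the one before it is completed fails the run):
1. the blue gauge lies in the slot under the raised pin, its line level with the front ends of the cheeks (x of blue_line in the frame of mouth between -0.004 and 0.004 m and y of blue_line in the frame of mouth between -0.005 and 0.005 m and z of blue_line in the frame of mouth between 0.001 and 0.007 m and x of blue_grip in the frame of mouth below -0.06 m and angle between the x axis of blue_line and the x axis of mouth, either way round below 0.15 rad and angle between blue_line's own z axis and vertical below 0.08 rad and value of joint pin below 0.0042 m), for 0.2 s.
2. the pin is pressed down until its foot rests on the blade (x of blue_line in the frame of mouth between -0.004 and 0.004 m and y of blue_line in the frame of mouth between -0.005 and 0.005 m and z of blue_line in the frame of mouth between 0.001 and 0.007 m and x of blue_grip in the frame of mouth below -0.06 m and angle between the x axis of blue_line and the x axis of mouth, either way round below 0.15 rad and angle between blue_line's own z axis and vertical below 0.08 rad and value of joint pin between 0.0048 and 0.008 m), for 0.2 s.
At the end, for the whole second after the job is handed in: The blue gauge lies still and flat on the rest, released, blade in the slot and pointing in (within 0.15 rad of straight, within 5 mm sideways), its line within 4 mm of level with the front ends of the cheeks, and the pin is down with its foot on the blade (joint between 0.0048 and 0.008) (all of step 2 and linear speed of blue below 0.01 m/s and contact force between the fingers and blue below 0.05 N); the robot touches nothing.
It fails at once if the red gauge is moved by more than 20 mm (distance of red_grip from where it was at the start of the episode above 0.02 m).
It fails at once if another loose thing is moved by more than 30 mm (distance of any of cup, bowl, jar, crown_a, crown_b from where it was at the start of the episode above 0.03 m).
It also fails if it takes over 48 s, if anything falls off the work surface, if the arm or the gripper's body presses on something with over 40 N, if the wrist force passes 120 N, or if a joint passes its speed limit or range.

## Working session

There is one attempt and no reset: what is moved stays moved. The work goes in short steps, Python scripts to look and compute and a tool call to move; the robot and the scene stay as the last step left them, time stands still between calls to the robot, and variables do not carry over. Pictures are saved under pics/ and viewed, at most 12 in all, crops included, and the job is handed in when it is done.

Besides the shell and the picture viewer there is one more tool, called in YAML: its name, and indented under it one key for each argument. drive_tool: Moves the arm, as the interface text tells. Its arguments: {"type":"object","properties":{"steps":{"type":"array"},"grip_force":{"type":"number"}},"required":["steps"]}

```bash
mkdir -p pics; cat > h.py <<'E'
import numpy as np, cv2
from cell import observe, get_image, arm
from scipy.spatial.transform import Rotation as R
def rot(a):
    a=np.array(a,float)
    return a if a.shape==(3,3) else (R.from_rotvec(a).as_matrix() if a.size==3 else R.from_quat(a).as_matrix())
def ray(d,u,v,z):
    f=d['image'].shape[0]/2/np.tan(np.radians(d['vfov'])/2)
    r=rot(d['attitude'])@np.array([(u-d['cx'])/f,(v-d['cy'])/f,1]); c=np.array(d['xyz'])
    return c+r*(z-c[2])/r[2]
def proj(d,p):
    f=d['image'].shape[0]/2/np.tan(np.radians(d['vfov'])/2)
    q=rot(d['attitude']).T@(np.array(p)-np.array(d['xyz'])); return d['cx']+f*q[0]/q[2],d['cy']+f*q[1]/q[2]
def snap(n,fn):
    d=get_image(n); cv2.imwrite('pics/'+fn,cv2.cvtColor(d['image'],cv2.COLOR_RGB2BGR)); np.save('pics/'+fn+'.npy',d,allow_pickle=True); return d
def load(fn): return np.load('pics/'+fn+'.npy',allow_pickle=True).item()
E
python3 - <<'E'
from h import *
for n in ('top','side'):
    d=snap(n,n+'0.png'); print(n,d['xyz'],d['attitude'],d['vfov'],d['cx'],d['cy'])
print(observe(),arm.tcp_to_grasp)
E
python3 -c "
import cv2
cv2.imwrite('pics/top0b.png',cv2.resize(cv2.imread('pics/top0.png'),(800,600),interpolation=cv2.INTER_CUBIC))
cv2.imwrite('pics/side0b.png',cv2.resize(cv2.imread('pics/side0.png'),(800,600),interpolation=cv2.INTER_CUBIC))"
```

```text
top [0.32647753 0.02574435 1.40517985] [-2.12496022  2.11478444 -0.15689353] 50.48517026049365 251.99702993069067 190.3535717191109
side [ 0.47270711 -1.21133543  1.1337605 ] [-2.25719573  0.04568999 -0.05378664] 43.54135021652314 251.15880225711345 194.65649096638555
{'clock': 0.1, 'joints': array([ 1.1934277 ,  0.43517168,  0.02492863,  1.57395158, -0.01161107,
        1.13398545, -0.07507669]), 'dq': array([-0.00052678, -0.00053466, -0.00064804, -0.00162098,  0.00049302,
        0.00043829,  0.00035288]), 'joint_efforts': array([ 2.72617581e-03, -6.69120669e+01,  9.87878367e-01, -3.15144432e+01,
       -6.04901905e-02,  3.72728601e-02,  7.39928601e-05]), 'position': array([ 0.16944199, -0.6011489 ,  0.22603259]), 'ee_rot': array([-3.11066417e+00, -4.30050660e-01,  4.44993081e-04]), 'force': array([ 0.19952996, -0.81170519, -0.84501175]), 'ft_torque': array([ 0.00479585, -0.01127481, -0.01513252]), 'gripper_force': 0.0, 'width': 0.998910054936787} 0.0188
```

View pics/top0b.png

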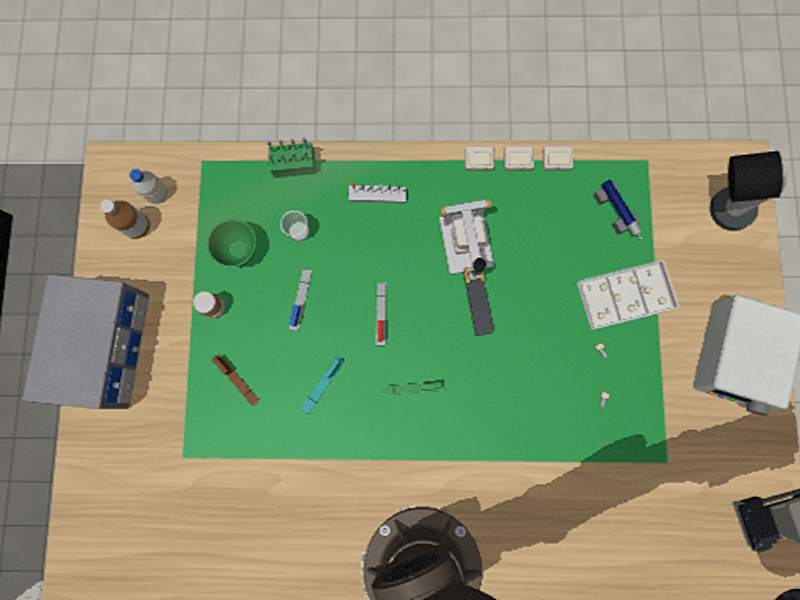

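View pics/side0b.png

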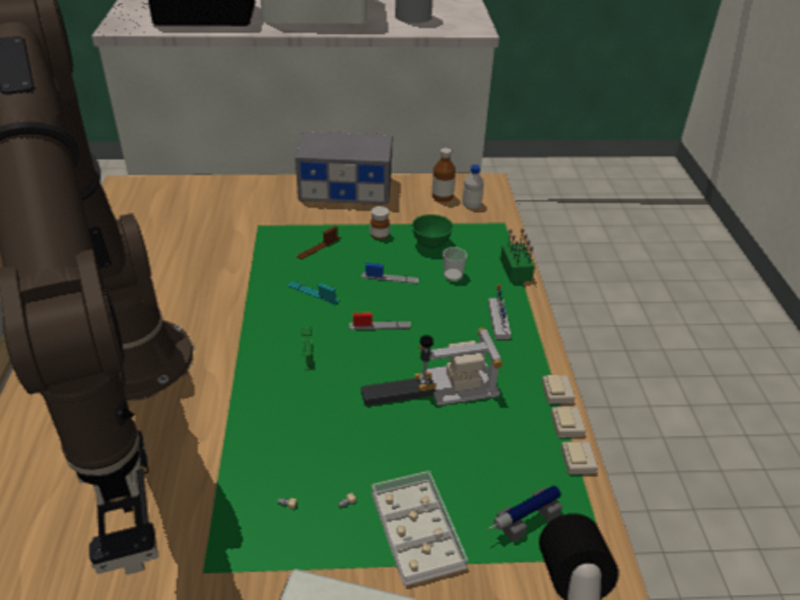

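The top view shows the blue gauge near (300,300), with its fin at the lower end (295,317) and its tip up at (307,271). The red gauge is at (381,315). The rest runs from (483,333) up to the slot at about (477,270), with the knob at (479,265).

```bash
cat > m.py <<'E'
from h import *
def comp(mask,near,rad=45):
    m=mask.astype(np.uint8); yy,xx=np.mgrid[:384,:512]; m[(xx-near[0])**2+(yy-near[1])**2>rad**2]=0
    n,l,s,c=cv2.connectedComponentsWithStats(m); i=1+np.argmax(s[1:,4]); v,u=np.where(l==i); return np.c_[u,v].astype(np.float32)
E
python3 - <<'E'
from m import *
d=load('top0.png'); s=load('side0.png')
def H(d): return cv2.cvtColor(d['image'],cv2.COLOR_RGB2HSV).astype(int)
h=H(d); k=.64
def blue(h): return (h[...,0]>105)&(h[...,0]<130)&(h[...,1]>120)&(h[...,2]>60)
def red(h): return ((h[...,0]<8)|(h[...,0]>172))&(h[...,1]>150)&(h[...,2]>80)
def rep(name,p,d,z):
    r=cv2.minAreaRect(p); w=np.array([ray(d,*q,z) for q in cv2.boxPoints(r)])
    c=np.array([ray(d,*q,z)[:2] for q in p]); m=c.mean(0); ev,V=np.linalg.eigh(np.cov((c-m).T)); a=V[:,1]*np.sign(V[0,1])
    t=(c-m)@a; print(name,len(p),'pix',p.mean(0).round(1),'mean',m.round(4),'rectc',w.mean(0).round(4),'ang',np.arctan2(a[1],a[0]).round(4),'ext',t.min().round(4),t.max().round(4))
rep('blue',comp(blue(h),(295*k,317*k),30),d,.030)
rep('red',comp(red(h),(381*k,330*k),30),d,.030)
grey=(h[...,1]<60)&(h[...,2]>90)
rep('blade',comp(grey,(303*k,288*k),28),d,.004)
dark=(h[...,1]<80)&(h[...,2]<110)
rep('rest',comp(dark,(482*k,307*k),26),d,.02)
hs=H(s)
rep('blue s',comp(blue(hs),(374*k,270*k),20),s,.022)
rep('rest s',comp((hs[...,1]<80)&(hs[...,2]<80),(395*k,390*k),35),s,.02)
def crop(im,u,v,r,n): return cv2.resize(im[int(v-r):int(v+r),int(u-r*4/3):int(u+r*4/3)],(640,480),interpolation=cv2.INTER_CUBIC)
a=np.hstack([cv2.resize(crop(d['image'],482*k,285*k,36,0),(400,300)),cv2.resize(crop(d['image'],303*k,300*k,36,0),(400,300))])
b=np.hstack([cv2.resize(crop(s['image'],425*k,375*k,36,0),(400,300)),cv2.resize(crop(s['image'],390*k,272*k,36,0),(400,300))])
cv2.imwrite('pics/c1.png',np.vstack([a,b])[...,::-1])
E
```

```text
blue 46 pix [188.3 201.4] mean [0.5271 0.2789] rectc [0.5268 0.2782 0.03  ] ang -0.2153 ext -0.0204 0.0202
red 39 pix [243. 211.] mean [0.4948 0.091 ] rectc [0.4948 0.091  0.03  ] ang 0.011 ext -0.0205 0.0206
blade 137 pix [193.7 183.7] mean [0.5938 0.2667] rectc [0.5932 0.2672 0.004 ] ang -0.1977 ext -0.0432 0.0412
rest 415 pix [306.6 196.3] mean [ 0.5479 -0.1266] rectc [ 0.5498 -0.126   0.02  ] ang 0.1731 ext -0.0594 0.0637
blue s 77 pix [239.1 172.6] mean [0.5287 0.2781] rectc [0.5284 0.2787 0.022 ] ang -1.5386 ext -0.024 0.023
rest s 492 pix [252.3 250.5] mean [ 0.5579 -0.1368] rectc [ 0.573  -0.1366  0.02  ] ang 0.0598 ext -0.0658 0.0889
```

View pics/c1.png

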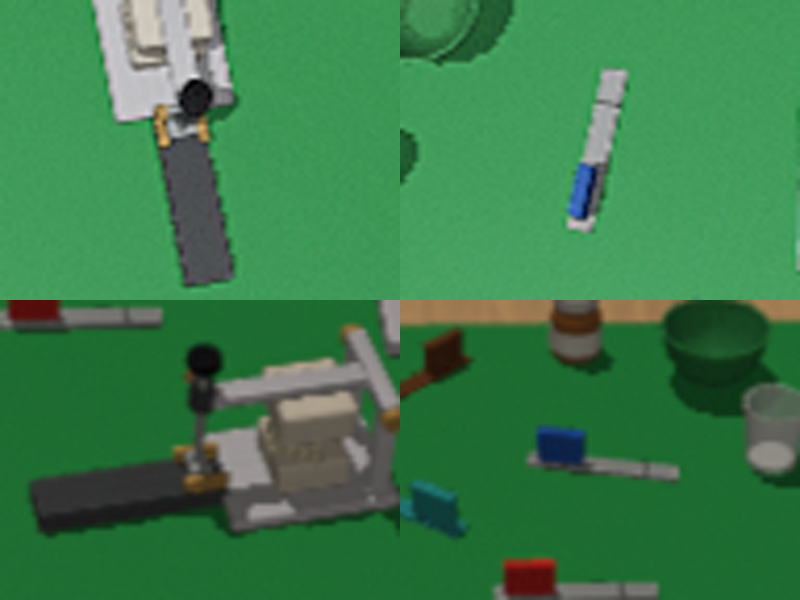

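The crops show the rest pointing up and slightly left (yaw about 0.17). The blue fin is clear and its black line is toward the tip; the pin is raised over the slot. Next I move above the blue fin.

drive_tool:
  steps:
    - [0.3, 28, 28, 0, 0]
    - [0.3, 28, 28, 0, 0]
    - [0.3, 28, 28, 0, 0]
    - [0.3, 28, 28, 0, 0]
    - [0.3, 28, 28, 0, 0]
    - [0.3, 28, 28, 0, 0]
    - [0.3, 28, 28, 0, 0]
    - [0.3, 28, 28, 0, 0]
    - [0.3, 28, 28, 0, 0]
    - [0.3, 28, 28, 0, 0]
    - [0.3, 8, 40, 0, -0.047]
    - [0.3, 8, 40, 0, -0.047]
    - [0.3, 8, 40, 0, -0.047]
    - [0.3, 8, 40, 0, -0.047]
    - [0.3, 8, 40, 0, -0.047]
    - [0.3, 8, 40, 0, -0.047]
    - [0.3, 8, 40, 0, -0.047]
    - [0.3, 8, 40, 0, -0.047]
    - [0.3, 4, 40, 0, -0.047]
    - [0.3, 4, 40, 0, -0.047]

```text
clock: 1.77
position: [0.5213, 0.0803, 0.2265]
ee_rot: [3.126, -0.31, -0.001]
force: [1.1, 0.1, -0.5]
width: 0.7
gripper_force: 0.0
```

drive_tool:
  steps:
    - [0.3, 0, 40, 0, 0]
    - [0.3, 0, 40, 0, 0]
    - [0.3, 0, 40, 0, 0]
    - [0.3, 0, 40, 0, 0]
    - [0.3, 0, 38, -20, 0]
    - [0.3, 0, 0, -20, 0]
    - [0.3, 0, 0, 0, 0]
    - [0.3, 0, 0, 0, 0]

```text
clock: 2.43
position: [0.5208, 0.2746, 0.1862]
ee_rot: [3.124, -0.305, -0.004]
force: [0.4, -0.4, 0.9]
width: 0.7
gripper_force: 0.0
```

```bash
python3 - <<'E'
from m import *
o=observe(); print(o['clock'],o['position'],o['ee_rot'],o['force'],o['width'])
d=snap('wrist','w1.png'); print(d['xyz'],d['attitude'],d['vfov'])
h=cv2.cvtColor(d['image'],cv2.COLOR_RGB2HSV).astype(int)
m=(h[...,0]>105)&(h[...,0]<130)&(h[...,1]>120)&(h[...,2]>60)
p=comp(m,(256,192),400); r=cv2.minAreaRect(p); print(r)
for z in(.038,.02): print([ray(d,*q,z).round(4) for q in cv2.boxPoints(r)])
E
```

```text
2.4333 [0.52077662 0.2746111  0.18618977] [ 3.12433967 -0.30519762 -0.00387447] [ 0.37003628 -0.41080556  0.90894003] 0.6995703977247767
[0.59312496 0.26056491 0.34346446] [ 1.86772005 -2.2754824  -0.31914439] 59.66156785588711
((247.5, 169.0), (44.0, 11.0), 90.0)
[array([0.5507, 0.2818, 0.038 ]), array([0.5487, 0.272 , 0.038 ]), array([0.5077, 0.2802, 0.038 ]), array([0.5098, 0.2905, 0.038 ])]
[array([0.5482, 0.2831, 0.02  ]), array([0.5461, 0.2726, 0.02  ]), array([0.5027, 0.2814, 0.02  ]), array([0.5048, 0.2922, 0.02  ])]
```

View pics/w1.png

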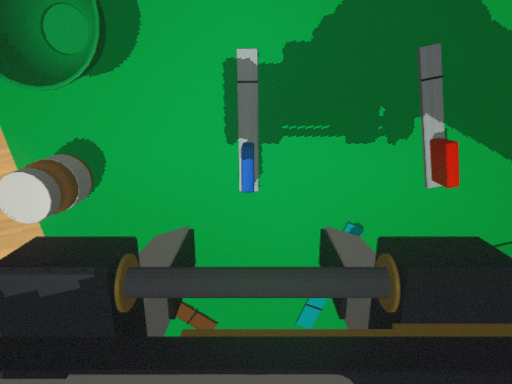

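The wrist view shows the blue gauge straight ahead, with its fin at (247,169) and blade tip at (247,48), well aligned with the hand. The red gauge is well clear on the right. I'll centre, descend and grip.

drive_tool:
  steps:
    - [0.3, 8, 5, -20, 0]
    - [0.3, 0, 0, -36, 0]
    - [0.3, 0, 0, -36, 0]
    - [0.3, 0, 0, -36, 0]
    - [0.3, 0, 0, -26, 0]
    - [0.3, 0, 0, -15, 0]
    - [0.3, 0, 0, -6, 0]
    - [0.3, 0, 0, 0, 0]
    - [0.8, 0, 0, 0, 0]
    - [1, 0, 0, 0, 0]
    - [1, 0, 0, 0, 0]
    - [1, 0, 0, 0, 0]
    - [1, 0, 0, 0, 0]
    - [1, 0, 0, 0, 0]
    - [1, 0, 0, 0, 0]
  grip_force: 25

```text
clock: 3.73
position: [0.5296, 0.2803, 0.0126]
ee_rot: [-3.127, 0.306, -0.0]
force: [-0.3, -0.2, -0.3]
width: 0.245
gripper_force: 0.0
```

drive_tool:
  steps:
    - [1, 0, 0, 0, 0]
    - [1, 0, 0, 0, 0]
    - [1, 0, 0, 0, 0]
    - [1, 0, 0, 0, 0]
    - [1, 0, 0, 0, 0]

```text
clock: 4.15
position: [0.5296, 0.2804, 0.0124]
ee_rot: [-3.127, 0.306, -0.0]
force: [-0.4, -0.5, 0.5]
width: 0.126
gripper_force: 25.0
```

drive_tool:
  steps:
    - [1, 0, 0, 20, 0]
    - [1, 0, 0, 35, 0]
    - [1, 0, 0, 35, 0]
    - [1, -6, -35, 0, 0.031]
    - [1, -6, -35, 0, 0.031]
    - [1, -6, -35, 0, 0.031]
    - [1, -6, -35, 0, 0.031]
    - [1, -6, -35, 0, 0.031]
    - [1, -6, -35, 0, 0.031]
    - [1, -6, -35, 0, 0.031]
    - [1, -6, -35, 0, 0.031]
    - [1, -6, -35, 0, 0.031]
    - [1, -6, -35, 0, 0.031]
    - [1, -6, -35, 0, 0.031]
    - [1, -6, -35, 0, 0.031]
    - [1, 0, 0, 0, 0]
    - [1, 0, 0, 0, 0]

```text
clock: 5.57
position: [0.4567, -0.1422, 0.1021]
ee_rot: [3.13, 0.269, -0.001]
force: [0.2, 1.0, -1.0]
width: 0.131
gripper_force: 25.0
```

```bash
python3 - <<'E'
from m import *
o=observe(); print(o['clock'],o['position'],o['ee_rot'],o['force'],o['width'])
d=snap('wrist','w2.png'); snap('top','t2.png'); print(d['xyz'],d['attitude'])
cv2.imwrite('pics/w2b.png',cv2.resize(d['image'],(800,600),interpolation=cv2.INTER_CUBIC)[...,::-1])
E
```

```text
5.5667 [ 0.45671548 -0.14221742  0.10214188] [ 3.12956022e+00  2.68728931e-01 -1.01524522e-03] [ 0.19406177  0.9654131  -0.98073789] 0.13080696328312044
[ 0.52905686 -0.12942434  0.25955755] [ 2.22924728 -1.87875798 -0.26345718]
```

View pics/w2b.png

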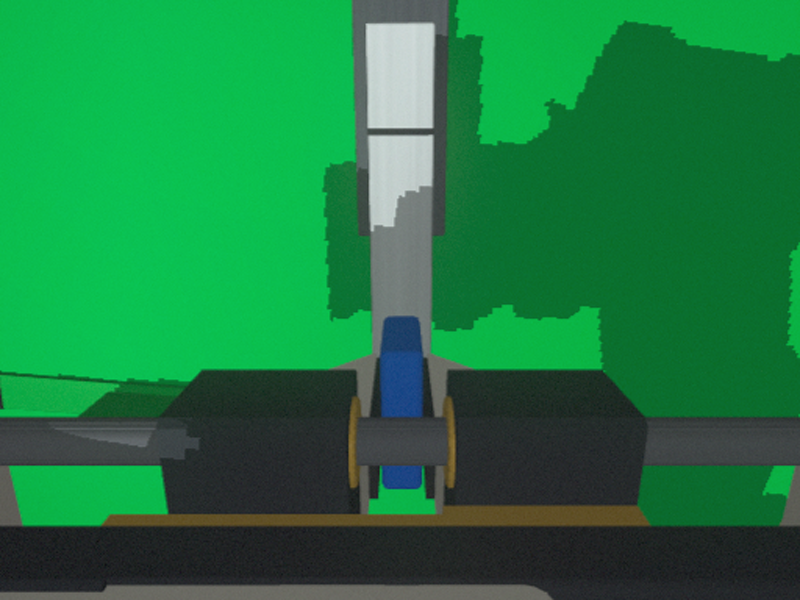

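The wrist view shows the held blade, with its tip edge at row 23 (x 366–434) and its line at row 131. It lies over the dark rest, which is about 355–447 wide with its near end at row 235. I'll work out tilt, yaw and offset from these edges.

```bash
python3 - <<'E'
from m import *
d=load('w2.png'); k=384/600
def px(u,v): return (u+.5)*k-.5,(v+.5)*k-.5
im=cv2.cvtColor(d['image'],cv2.COLOR_RGB2GRAY).astype(int); hs=cv2.cvtColor(d['image'],cv2.COLOR_RGB2HSV).astype(int)
# rest edges: non-green boundaries per row; blade edges: bright
L=[];Rr=[];B=[]
g=(hs[...,1]<110)
for v in range(2,145,6):
    row=np.where(g[v,200:310])[0]+200
    br=np.where(im[v,200:310]>150)[0]+200
    print(v,row.min(),row.max()+1, (br.min(),br.max()+1) if len(br)>3 else '')
    L.append((row.min()-.5,v)); Rr.append((row.max()+.5,v))
sel=lambda E:np.array([ray(d,*q,.02)[:2] for q in E])
for E in (L,Rr):
    w=sel(E); p=np.polyfit(w[:,0],w[:,1],1); print('edge slope',np.arctan(p[0]).round(4),'y at x=.56',np.polyval(p,.56).round(4), np.abs(np.polyval(p,w[:,0])-w[:,1]).max().round(4))
print('rest end',ray(d,*px(400,235),.02))
# blade in z-plane guesses
for z in (.09,.094,.098,.102):
    a,b=ray(d,*px(366,24),z),ray(d,*px(434,24),z); e,f=ray(d,*px(371.5,300),z),ray(d,*px(431,300),z)
    l=ray(d,*px(401,131),z)
    print(z,'tip w',np.linalg.norm(a-b).round(4),(a+b)[:2]/2,'near w',np.linalg.norm(e-f).round(4),(e+f)[:2]/2,'line',l[:2])
E
```

```text
2 226 287 
8 226 287 
14 226 287 
20 226 287 (np.int64(234), np.int64(278))
26 226 287 (np.int64(234), np.int64(278))
32 226 287 (np.int64(234), np.int64(278))
38 227 286 (np.int64(235), np.int64(278))
44 227 286 (np.int64(235), np.int64(277))
50 227 286 (np.int64(235), np.int64(277))
56 227 286 (np.int64(235), np.int64(277))
62 227 286 (np.int64(235), np.int64(277))
68 227 286 (np.int64(235), np.int64(277))
74 228 286 (np.int64(235), np.int64(277))
80 228 286 (np.int64(235), np.int64(277))
86 228 286 
92 228 286 (np.int64(236), np.int64(277))
98 228 285 (np.int64(236), np.int64(277))
104 228 285 (np.int64(236), np.int64(277))
110 228 285 (np.int64(236), np.int64(277))
116 229 285 (np.int64(236), np.int64(277))
122 229 285 (np.int64(236), np.int64(269))
128 229 285 (np.int64(236), np.int64(255))
134 229 285 (np.int64(237), np.int64(254))
140 229 285 (np.int64(237), np.int64(253))
edge slope 0.1724 y at x=.56 -0.1039 0.0003
edge slope 0.1759 y at x=.56 -0.1439 0.0003
rest end [ 0.49166318 -0.13538277  0.02      ]
0.09 tip w 0.0199 [ 0.56378546 -0.12316586] near w 0.0201 [ 0.48095101 -0.13777447] line [ 0.53442736 -0.12850433]
0.094 tip w 0.0194 [ 0.56296619 -0.1233135 ] near w 0.0196 [ 0.48208587 -0.13757749] line [ 0.53430067 -0.12852603]
0.098 tip w 0.019 [ 0.56214691 -0.12346114] near w 0.0191 [ 0.48322072 -0.1373805 ] line [ 0.53417397 -0.12854774]
0.102 tip w 0.0185 [ 0.56132763 -0.12360878] near w 0.0186 [ 0.48435558 -0.13718352] line [ 0.53404728 -0.12856944]
```

drive_tool:
  steps:
    - [1, 15, 2.6, -20, 0]
    - [1, 14.5, 2.6, -20, 0]
    - [1, 0, 0, -17, 0]
    - [1, 0, 0, -8, 0]
    - [1, 0, 0, 0, 0]
    - [1, 0, 0, 0, 0]

```text
clock: 6.17
position: [0.4867, -0.1335, 0.0374]
ee_rot: [-3.129, -0.28, 0.002]
force: [0.4, -0.3, -0.8]
width: 0.133
gripper_force: 25.0
```

```bash
python3 - <<'E'
from m import *
o=observe(); print(o['clock'],o['position'],o['ee_rot'],o['force'],o['width'])
d=snap('wrist','w3.png'); snap('top','t3.png');snap('side','s3.png'); print(d['xyz'],d['attitude'])
for p in ([.6049,-.1154,.02],[.6049,-.1154,.032]): print(np.array(proj(d,p))/.64)
cv2.imwrite('pics/w3b.png',cv2.resize(d['image'],(800,600),interpolation=cv2.INTER_CUBIC)[...,::-1])
E
```

```text
6.1667 [ 0.48669617 -0.13346583  0.03736294] [-3.12865917e+00 -2.79626052e-01  1.73541261e-03] [ 0.36091276 -0.34540849 -0.76999471] 0.13285407949387193
[ 0.55901376 -0.12032067  0.194726  ] [ 2.23564931 -1.87065007 -0.2639432 ]
[412.25335277 -12.66563026]
[413.13313507 -25.63197452]
```

View pics/w3b.png

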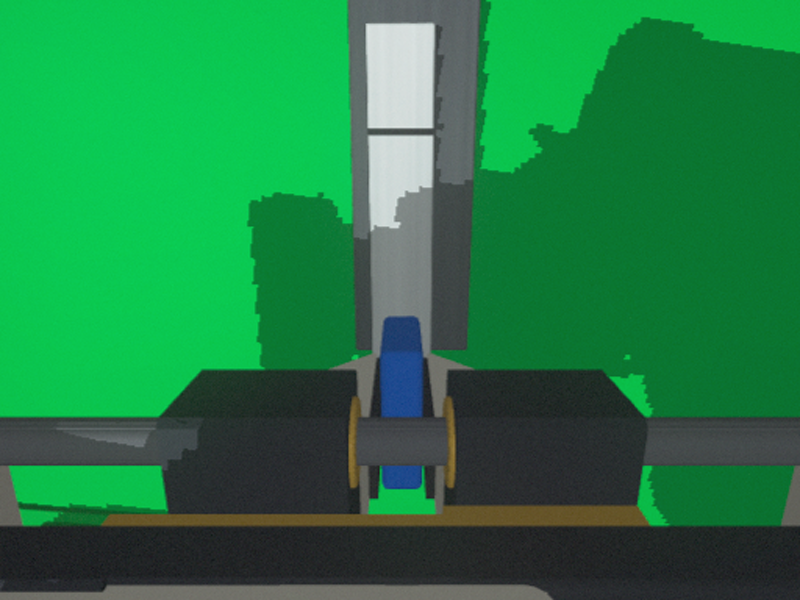

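The rest is now centred near column 412 and the blade near 400, so the gauge sits about 4 mm left. The mouth is just above the picture. I'll measure the lateral offset here and the mouth position from the top and side views.

```bash
python3 - <<'E'
from m import *
d=load('w3.png'); k=.64
def px(u,v): return (u+.5)*k-.5,(v+.5)*k-.5
hs=cv2.cvtColor(d['image'],cv2.COLOR_RGB2HSV).astype(int); g=hs[...,1]<110
C=[]
for side in (0,1):
    E=[]
    for v in range(2,215,4):
        row=np.where(g[v,200:330])[0]+200; E.append(ray(d,(row.min()-.5,row.max()+.5)[side],v,.02)[:2])
    w=np.array(E); p=np.polyfit(w[:,0],w[:,1],1); print(np.arctan(p[0]),np.polyval(p,.56),np.ptp(np.polyval(p,w[:,0])-w[:,1])); C.append(p)
p=(C[0]+C[1])/2
z=.029
for n,q in (('tip',(400,24)),('line',(401,131)),('near',(401,300))):
    w=ray(d,*px(*q),z); print(n,w,'offset to rest centre', (w[1]-np.polyval(p,w[0]))*np.cos(np.arctan(p[0])))
print('rest end',ray(d,*px(412,349),.02))
# brass in side/top
for n,z in (('t3.png',.032),('s3.png',.032)):
    q=load(n); h=cv2.cvtColor(q['image'],cv2.COLOR_RGB2HSV).astype(int)
    m=(h[...,0]>10)&(h[...,0]<28)&(h[...,1]>110)&(h[...,2]>90)
    c=proj(q,[.62,-.113,.03]); yy,xx=np.mgrid[:384,:512]; m&=(np.hypot(xx-c[0],yy-c[1])<18)
    nn,l,s,cc=cv2.connectedComponentsWithStats(m.astype(np.uint8))
    M=np.array([.6049,-.1154]); a=.174; Rm=np.array([[np.cos(a),-np.sin(a)],[np.sin(a),np.cos(a)]])
    for i in range(1,nn):
        if s[i,4]<5: continue
        v,u=np.where(l==i); w=(np.array([ray(q,x,y,z)[:2] for x,y in zip(u,v)])-M)@Rm
        print(n,s[i],'in mouth frame x',w[:,0].min().round(4),w[:,0].max().round(4),'y',w[:,1].min().round(4),w[:,1].max().round(4))
a=[]
for n in('t3.png','s3.png'):
    q=load(n); u,v=map(int,proj(q,[.59,-.118,.03])); a.append(cv2.resize(q['image'][v-30:v+30,u-40:u+40],(400,300),interpolation=cv2.INTER_CUBIC)); print(u,v)
cv2.imwrite('pics/c3.png',np.hstack(a)[...,::-1])
E
```

```text
0.17565492277243502 -0.10373236688898874 0.0005245999893307984
0.17425351488369295 -0.14372521932247095 0.0006647282918492148
tip [ 0.5928099  -0.11380621  0.029     ] offset to rest centre 0.004060119909021836
line [ 0.56415506 -0.11922289  0.029     ] offset to rest centre 0.0037138773930564
near [ 0.51193081 -0.12856504  0.029     ] offset to rest centre 0.0036046593020187374
rest end [ 0.49213459 -0.13608837  0.02      ]
t3.png [297 171   4  10  26] in mouth frame x -0.0006 0.0316 y 0.0109 0.0203
t3.png [307 174   3   4   8] in mouth frame x 0.0044 0.0154 y -0.0215 -0.0148
s3.png [266 239   4   3   7] in mouth frame x -0.0 0.0118 y 0.0076 0.0165
s3.png [273 239   3   3   6] in mouth frame x 0.0246 0.031 y 0.003 0.0126
s3.png [268 246   5   4  14] in mouth frame x -0.0004 0.0133 y -0.0298 -0.0156
304 183
262 243
```

View pics/c3.png

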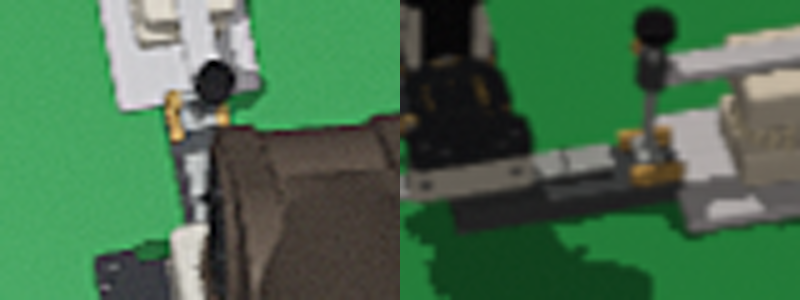

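The cheeks' front ends fit the mouth estimate (0.605, -0.1155) to about 1 mm. The gauge needs 3.8 mm to the right, 5 mm down and about 41 mm forward. I'll do the sideways and downward part first.

drive_tool:
  steps:
    - [1, 0.7, -3.7, 0, -0.005]
    - [1, 0, 0, -2, 0]
    - [1, 0, 0, -2, 0]
    - [1, 0, 0, 0, 0]
    - [1, 0, 0, 0, 0]
    - [1, 0, 0, 0, 0]

```text
clock: 6.82
position: [0.4877, -0.1382, 0.0333]
ee_rot: [-3.13, -0.269, 0.0]
force: [0.5, -0.5, -1.2]
width: 0.127
gripper_force: 25.0
```

```bash
cat > chk.py <<'E'
from m import *
import sys
def go(zt,fn,rows):
    o=observe(); print(o['clock'],o['position'],o['ee_rot'],o['force'],o['width'])
    d=snap('wrist',fn); k=.64
    hs=cv2.cvtColor(d['image'],cv2.COLOR_RGB2HSV).astype(int); g=hs[...,1]<110
    C=[]
    for side in (0,1):
        w=[]
        for v in range(*rows):
            row=np.where(g[v,200:330])[0]+200; w.append(ray(d,(row.min()-.5,row.max()+.5)[side],v,.02)[:2])
        w=np.array(w); C.append(np.polyfit(w[:,0],w[:,1],1))
    p=(C[0]+C[1])/2; a=np.arctan(p[0]); M=np.array([.6052,np.polyval(p,.6052)]); Rm=np.array([[np.cos(a),-np.sin(a)],[np.sin(a),np.cos(a)]])
    print('rest yaw',a,'M',M,'width',(C[0]-C[1])@[.56,1]*np.cos(a))
    for n,q in (('tip',(400.5,24)),('line',(401,131)),('near',(401,300))):
        print(n,((ray(d,*[(t+.5)*k-.5 for t in q],zt)[:2]-M)@Rm).round(4))
E
python3 -c "
import chk; chk.go(.025,'w4.png',(2,215,4))"
```

```text
6.8167 [ 0.48768403 -0.13816201  0.03330288] [-3.12996911e+00 -2.69442807e-01  2.45010732e-04] [ 0.49016325 -0.5109296  -1.18735667] 0.12661805997576686
rest yaw 0.17433780681646896 M [ 0.6052     -0.11580433] width 0.03939747445472852
tip [-0.0116 -0.0015]
line [-0.0408 -0.0016]
near [-0.0938 -0.0014]
```

drive_tool:
  steps:
    - [1, -0.2, 1.2, 0, 0]
    - [1, 0, 0, -0.4, 0]
    - [1, 5, 0.9, 0, 0]
    - [1, 5, 0.9, 0, 0]
    - [1, 5, 0.9, 0, 0]
    - [1, 5, 0.9, 0, 0]
    - [1, 5, 0.9, 0, 0]
    - [1, 5, 0.9, 0, 0]
    - [1, 4, 0.7, 0, 0]
    - [1, 0, 0, 0, 0]
    - [1, 0, 0, 0, 0]

```text
clock: 7.78
position: [0.5217, -0.1308, 0.0329]
ee_rot: [-3.13, -0.27, 0.0]
force: [-0.3, 0.7, -1.1]
width: 0.132
gripper_force: 25.0
```

```bash
python3 - <<'E'
import chk; from h import *
chk.go(.025,'w5.png',(100,195,4))
d=load('w5.png'); s=snap('side','s5.png'); u,v=map(int,proj(s,[.6,-.118,.03]))
a=cv2.resize(d['image'],(400,300)); b=cv2.resize(s['image'][v-30:v+30,u-40:u+40],(400,300),interpolation=cv2.INTER_CUBIC)
cv2.imwrite('pics/c5.png',np.vstack([cv2.resize(d['image'][:150],(800,234),interpolation=cv2.INTER_CUBIC),np.hstack([a,b])])[...,::-1])
E
```

```text
7.7833 [ 0.52170743 -0.13078752  0.03288346] [-3.12998328e+00 -2.69687790e-01  9.23103956e-05] [-0.30251894  0.72996646 -1.1091578 ] 0.13159087795308566
rest yaw 0.17093282340770966 M [ 0.6052     -0.11588022] width 0.03935282622044676
tip [ 0.023 -0.   ]
line [-0.0061 -0.0001]
near [-0.059  -0.0001]
```

View pics/c5.png

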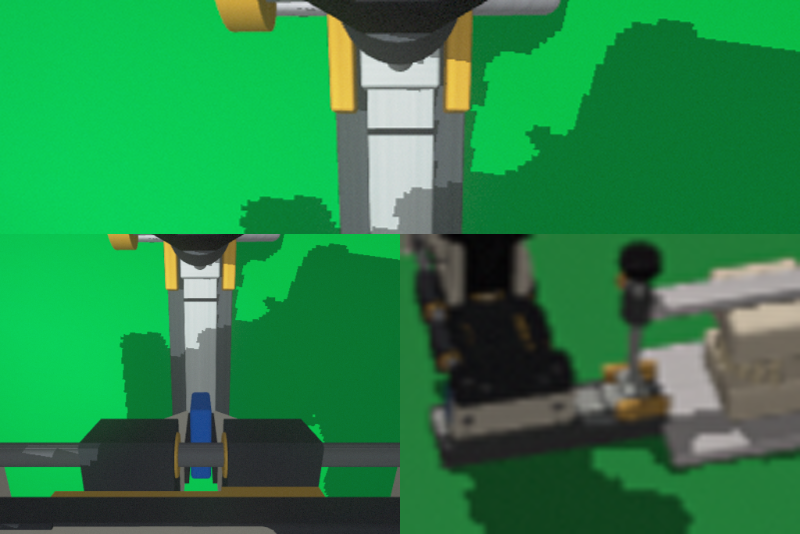

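The wrist view shows the blade entering the slot under the raised foot, centred between the cheeks (inner edges 355 and 447, blade centre 401). The cheek front ends are at row 110 and the line at row 131 of the enlarged crop.

```bash
python3 - <<'E'
from m import *
d=load('w5.png'); hs=cv2.cvtColor(d['image'],cv2.COLOR_RGB2HSV).astype(int); g=cv2.cvtColor(d['image'],cv2.COLOR_RGB2GRAY).astype(int)
br=(hs[...,0]>12)&(hs[...,0]<32)&(hs[...,1]>120)
a=.174; ax=np.array([np.cos(a),np.sin(a)])
col=g[60:100,245:268].mean(1); lv=60+np.argmin(col); w=np.clip(col.max()-30-col,0,None); lr=(np.arange(60,100)*w).sum()/w.sum(); print('line row',lv,lr,proj(d,[.594,-.116,.02]),d['xyz'])
l=ray(d,256,lr,.0245)
for lo,hi in((214,224),(288,298)):
    b=[np.where(br[:120,c])[0].max()+.5 for c in range(lo,hi)]; print(b)
    for z in (.032,.02): print(z,((ray(d,(lo+hi)/2,np.median(b),z)-l)[:2]@ax).round(4))
E
```

```text
line row 85 83.90690043127694 (np.float64(252.51906135756533), np.float64(94.74740615712767)) [ 0.59393874 -0.11805452  0.19028563]
[np.float64(70.5), np.float64(71.5), np.float64(71.5), np.float64(71.5), np.float64(71.5), np.float64(71.5), np.float64(71.5), np.float64(71.5), np.float64(71.5), np.float64(71.5)]
0.032 0.0051
0.02 0.0059
[np.float64(71.5), np.float64(71.5), np.float64(71.5), np.float64(71.5), np.float64(71.5), np.float64(71.5), np.float64(71.5), np.float64(71.5), np.float64(71.5), np.float64(70.5)]
0.032 0.005
0.02 0.0058
```

drive_tool:
  steps:
    - [1, 3, 0.5, 0, 0]
    - [1, 2.4, 0.4, 0, 0]
    - [1, 0, 0, 0, 0]
    - [1, 0, 0, 0, 0]
    - [1, 0, 0, 0, 0]

```text
clock: 8.3
position: [0.5269, -0.13, 0.0329]
ee_rot: [3.13, 0.269, -0.0]
force: [-0.1, 0.0, -0.9]
width: 0.127
gripper_force: 25.0
```

```bash
cat > ln.py <<'E'
from m import *
def go(fn,c0=245,c1=268,r0=60,r1=100):
    o=observe(); print(o['clock'],o['position'],o['ee_rot'],o['force'],o['width'])
    d=snap('wrist',fn); hs=cv2.cvtColor(d['image'],cv2.COLOR_RGB2HSV).astype(int); g=cv2.cvtColor(d['image'],cv2.COLOR_RGB2GRAY).astype(int)
    br=(hs[...,0]>12)&(hs[...,0]<32)&(hs[...,1]>120); ax=np.array([np.cos(.174),np.sin(.174)])
    lr=r0+np.argmin(g[r0:r1,c0:c1].mean(1)); l=ray(d,256,lr,.0245); print('line row',lr)
    for lo,hi in((214,224),(288,298)):
        b=[np.where(br[:120,c])[0].max()+.5 for c in range(lo,hi) if br[:120,c].any()]
        print(np.median(b),[((ray(d,(lo+hi)/2,np.median(b),z)-l)[:2]@ax).round(4) for z in (.032,.02)])
E
python3 -c "import ln; ln.go('w6.png')"
```

```text
8.3 [ 0.52691317 -0.13000853  0.03292341] [ 3.12996751e+00  2.69433259e-01 -1.48849678e-04] [-0.14813475  0.00912502 -0.90456077] 0.12659422962430303
line row 84
83.5 [np.float64(0.0), np.float64(0.0004)]
83.5 [np.float64(-0.0001), np.float64(0.0003)]
```

The line is level with the cheeks. I'll set the gauge down, open the fingers and rise straight up.

drive_tool:
  steps:
    - [1, 0, 0, -0.5, 0]
    - [1, 0, 0, 0, 0]
    - [0.8, 0, 0, 0, 0]
    - [0.6, 0, 0, 0, 0]
    - [0.5, 0, 0, 0, 0]
    - [0.5, 0, 0, 0, 0]
    - [0.5, 0, 0, 0, 0]
    - [0.5, 0, 0, 0, 0]
    - [0.5, 0, 0, 5, 0]
    - [0.5, 0, 0, 15, 0]
    - [0.5, 0, 0, 20, 0]
    - [0.5, 0, 0, 0, 0]
    - [0.5, 0, 0, 0, 0]

```text
clock: 9.43
position: [0.5279, -0.1302, 0.0736]
ee_rot: [3.129, 0.269, 0.004]
force: [0.7, 0.7, -0.6]
width: 0.502
gripper_force: 0.0
```

```bash
python3 - <<'E'
import ln; from h import *
ln.go('w7.png',245,268,60,200)
d=load('w7.png'); cv2.imwrite('pics/w7b.png',cv2.resize(d['image'],(800,600),interpolation=cv2.INTER_CUBIC)[...,::-1])
E
```

```text
9.4333 [ 0.52786009 -0.13015276  0.07363522] [3.1292776  0.26912458 0.00376035] [ 0.67389664  0.74250152 -0.57362983] 0.5016142777453184
line row 75
87.0 [np.float64(-0.0068), np.float64(-0.0065)]
86.5 [np.float64(-0.0067), np.float64(-0.0064)]
```

View pics/w7b.png

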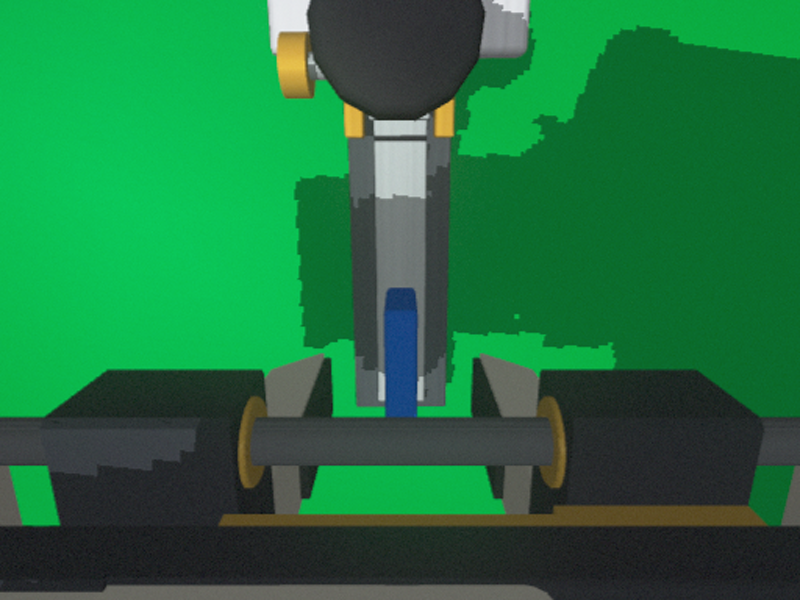

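The gauge is released, straight and centred (blade centre 400, cheeks 363–435). The line at row 138 is within about 0.5 mm of the cheek ends at row 135. Next I go above the knob with the fingers shut.

drive_tool:
  steps:
    - [0.5, 0, 0, 30, 0]
    - [0.5, 0, 0, 35, 0]
    - [1, 0, 0, 35, 0]
    - [1, 0, 0, 17, 0]
    - [1, 30, 5.5, 0, 0]
    - [1, 30, 5.5, 0, 0]
    - [1, 20, 4, 0, 0]
    - [1, 11, 2, 0, 0]
    - [1, 0, 0, -20, 0]
    - [1, 0, 0, -14, 0]
    - [1, 0, 0, 0, 0]
    - [1, 0, 0, 0, 0]
    - [1, 0, 0, 0, 0]

```text
clock: 10.57
position: [0.618, -0.113, 0.1557]
ee_rot: [-3.13, -0.269, 0.0]
force: [0.4, -0.5, 0.2]
width: 0.006
gripper_force: 0.0
```

```bash
python3 - <<'E'
from h import *
o=observe(); print(o['clock'],o['position'],o['ee_rot'],o['force'],o['width'])
s=snap('side','s8.png'); t=snap('top','t8.png'); b=[]
for q in (s,t):
    u,v=map(int,proj(q,[.61,-.118,.12])); b.append(cv2.resize(q['image'][v-40:v+60,u-50:u+50],(400,400),interpolation=cv2.INTER_CUBIC))
cv2.imwrite('pics/c8.png',np.hstack(b)[...,::-1])
E
```

```text
10.5667 [ 0.6180211  -0.11301958  0.15571056] [-3.13001411e+00 -2.69254592e-01  1.41508515e-04] [ 0.36933774 -0.52771052  0.23108132] 0.005693340155026642
```

View pics/c8.png

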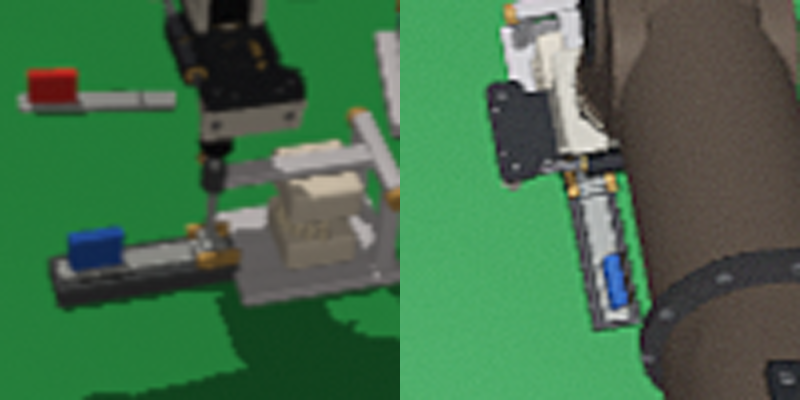

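The hand hangs over the black knob and the gauge lies straight in the slot. I'll press down slowly.

drive_tool:
  steps:
    - [1, 0, 0, -5, 0]
    - [1, 0, 0, -4, 0]
    - [1, 0, 0, -1, 0]
    - [1, 0, 0, -1, 0]
    - [1, 0, 0, -1, 0]
    - [1, 0, 0, -1, 0]
    - [1, 0, 0, 0, 0]

```text
clock: 11.25
position: [0.6179, -0.113, 0.1423]
ee_rot: [3.13, 0.269, -0.0]
force: [1.0, -0.2, 0.4]
width: 0.004
gripper_force: 0.0
```

drive_tool:
  steps:
    - [1, 0, 0, -1, 0]
    - [1, 0, 0, -1, 0]
    - [1, 0, 0, 0, 0]

```text
clock: 11.5
position: [0.6181, -0.113, 0.1404]
ee_rot: [3.13, 0.269, 0.0]
force: [0.2, 0.1, -0.3]
width: 0.002
gripper_force: 0.0
```

drive_tool:
  steps:
    - [1, 0, 0, -1, 0]
    - [1, 0, 0, -0.5, 0]
    - [1, 0, 0, 0, 0]

```text
clock: 11.75
position: [0.6181, -0.113, 0.1394]
ee_rot: [3.13, 0.269, 0.001]
force: [-1.9, -0.3, 4.8]
width: 0.006
gripper_force: 2.4
```

drive_tool:
  steps:
    - [1, 0, 0, -0.7, 0]
    - [1, 0, 0, -0.3, 0]
    - [1, 0, 0, 0, 0]

```text
clock: 12.0
position: [0.6182, -0.113, 0.1393]
ee_rot: [3.13, 0.269, 0.002]
force: [-4.1, 0.4, 13.6]
width: 0.007
gripper_force: 6.2
```

Force rises sharply at z = 0.139, so the foot is on the blade. I'll hold briefly, back off and check.

drive_tool:
  steps:
    - [1, 0, 0, 0, 0]
    - [1, 0, 0, 0, 0]
    - [1, 0, 0, 0, 0]
    - [1, 0, 0, 3, 0]
    - [1, 0, 0, 15, 0]
    - [1, 0, 0, 35, 0]
    - [1, -30, -5, 20, 0]
    - [1, -35, -6, 0, 0]
    - [1, -35, -6, 0, 0]
    - [1, -35, -6, 0, 0]
    - [1, 0, 0, 0, 0]
    - [1, 0, 0, 0, 0]
    - [1, 0, 0, 0, 0]

```text
clock: 13.08
position: [0.4838, -0.136, 0.2114]
ee_rot: [3.13, 0.269, 0.002]
force: [-1.2, 0.4, 0.6]
width: 0.007
gripper_force: 0.0
```

```bash
python3 - <<'E'
from h import *
o=observe(); print(o['clock'],o['position'],o['force'])
d=snap('wrist','w9.png'); s=snap('side','s9.png'); u,v=map(int,proj(s,[.6,-.118,.06]))
cv2.imwrite('pics/c9.png',np.hstack([cv2.resize(d['image'][:240,130:370],(400,400),interpolation=cv2.INTER_CUBIC),cv2.resize(s['image'][v-40:v+40,u-40:u+40],(400,400),interpolation=cv2.INTER_CUBIC)])[...,::-1])
E
```

```text
13.0833 [ 0.48378565 -0.1359902   0.21136221] [-1.16526817  0.41013732  0.58127198]
```

View pics/c9.png

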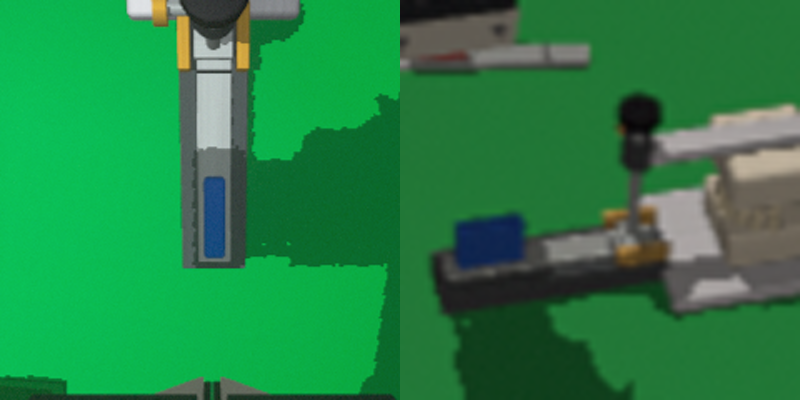

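The wrist crop shows the gauge straight and centred, with its line at row 72 and the cheek ends at row 69–70, so it is about 1.5 mm off and within tolerance. The foot is down on the blade and the arm is clear, so I'll hand in.

```bash
python3 -c "
from cell import arm; print(arm.sign_off())"
```

```text
the job is handed in; nothing more can be done
None
```

The job is handed in, with no verdict shown: the blue gauge lies released and straight in the slot, its line about 1.5 mm from the cheek ends by eye, and I pressed the pin down until it stopped at the 4 mm blade height; the arm is clear.

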